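Shut the crockery flap with the hooked pole

TASK

Take the red-handled pole from its blue rest, put its hook through the orange ring on the raised flap of the white tiers, and swing the flap fully shut with it, without slamming it and without touching the flap with the gripper. Then unhook the pole and lay it back flat, as it was, across both ridges of its rest, leaving the crockery and the other things on the counter where they are.

Things in the scene. Friction and masses are not known exactly. Their poses are not given: they have to be found in the camera images.
- tiers: Three white plastic tiers in one fixed stand, 150 mm deep (x), 264 wide (y), 195 tall to the top tier's rim. Origin: centre of its underside, on the counter; +x from its front (robot's side) to its back, +y to its left, z up.
- hoop (a point): Middle of the cross bar of the tiers' fixed grey carrying hoop (12 mm bar), at x -125, y 0, z 415 mm of the tiers, along their y; its legs at y +-136 slope back down to x 0, z 170. It hangs over the place from which the ring is reached: a hand pointing straight down is in its way, a hand leaning back towards the robot with its fingers forward (pole pointing up) passes below and in front.
- flap (a joint): Hinge angle of the flap over the top tier, rad: 0 = shut, flat on the rim against a stop; 0.7 to 1.0 at the start; 1.25 = most open. The flap (pale, 150 mm long, 244 wide, 5 thick, 0.11 kg) has a stiff friction hinge (0.18 N m): it stays where it is left, neither falls nor springs.
- flap_hinge (a point): Middle of the flap's hinge line, at the back of the top tier: x 75, y 0, z 198 mm of the tiers; the line runs along the tiers' y. Axes turn with the flap and equal the tiers' when it is shut.
- eye (a point): Centre of the orange ring on the middle of the flap's free front edge, 172 mm from the hinge line (at angle a: 172 cos a in front of it, 172 sin a above). Ring of 7 mm bar, 36 mm clear inside, 50 outside. Its hole runs along the hinge line (tiers' y) at every flap angle, so it is entered sideways. Axes turn with the flap: -x from hinge to ring, y along the hole.
- pole: Loose hooked pole, 197 mm long, 0.1 kg. Red handle 100 x 20 x 20 mm along x; origin: centre of the handle's underside. From the handle's +x end a 7 mm yellow rod runs along x at z 10 to x 143, then turns to +y for 30 mm (the hook finger, level) with a tip bent back to x 137, y 38. Starts flat across both ridges of its rest, hook away from the robot. Balances 10 mm hookwards of the origin.
- hook (a point): Middle of the pole's hook finger: x 143, y 15, z 10 mm in the pole's frame, same axes as the pole.
- rest: Fixed blue pole rest, base 90 (x) x 110 (y) x 6 mm, with two ridges along y at x +-32, 8 mm thick, 110 long, tops 22 mm above the counter. The pole's handle lies across both ridges (underside at 22 mm); fingers fit in the 56 mm gap between them. Origin: centre of its underside.
- plate: Bystander: lime silicone plate, 140 mm across, 18 mm tall, on the middle tier; origin at the centre of its underside, z up.
- straw_cup: Bystander: purple lidded straw cup, 65 mm across, 75 mm tall, on the bottom tier; origin at the centre of its underside, z up.
- egg_cup: Bystander: mint ceramic egg cup, 48 mm across, 45 mm tall, on the top tier; origin at the centre of its underside, z up.
- bowl: Bystander: coral plastic bowl, 110 mm across, 42 mm tall, on the top tier; origin at the centre of its underside, z up.
- soap: Bystander: yellow washing-up bottle, 64 mm across, 190 mm tall, on the counter; origin at the centre of its underside, z up.
- jar: Bystander: amber glass jar, 80 mm across, 110 mm tall, on the counter; origin at the centre of its underside, z up.
- mug: Bystander: blue ceramic mug, 84 mm across plus handle, 90 mm tall, on the counter; origin at the centre of its underside, z up.
Not all that is in view belongs to the job. Of the things shaped like the pole, the red one is meant. Several things have the shape of the rest; the one meant has the colours described above.

How it is judged:
By the outcome, as a careful person would: the job done as asked, in the order asked, and still so for the second after the job is handed in, with the robot touching nothing.
It also fails if it takes over 58 s, if anything falls off the work surface, if the arm or the gripper's body presses on something with over 40 N, if the wrist force passes 120 N, or if a joint passes its speed limit or range.

ROBOT

A 6-joint arm with a two-finger parallel gripper is mounted at the origin on the work surface. World frame = base frame: x ahead of the robot, y to its left, z up, the work surface at z = 0. Lengths are in m, angles in rad, forces in N, time in s.
With the tool pointing down it reaches from about 0.325 to 0.85 m from the base axis. Payload 4.4 kg.
Tool frame: the origin (TCP) lies on the mounting face of the last link; the fingertips stand 199 mm ahead of it and the grasp point (between the pads) lies 180 mm ahead of it; z points along the fingers, y is the line along which they close (so a half turn about z gives the same grasp; the last joint's range is limited). The gripper opens to 94 mm and grips with 3 to 60 N. Pads are 16 mm wide; open, the fingers measure 119 mm over their backs; the gripper's body (75 mm by 177 mm) begins 78 mm behind the grasp point.
Start: joints at [-1.488, 0.207, 1.542, -0, 1.393, -0.15], TCP at [0.133, -0.559, 0.405] pointing down, gripper open.
Joint ranges: [-2.73, 2.73], [-0.86, 2.22], [0.23, 2.46], [-1.11, 4.25], [0.08, 2.63], [-2.82, 2.82]. Speed limits (rad/s): [2.79, 2.79, 3.14, 3.14, 3.14, 3.14].

INTERFACE

Orientations are given as a unit quaternion [x, y, z, w].
In Python, from station import r, cams, order gives the robot as it stands.
- The arm moves only by the shell command python3 -m inch 'ROWS'. ROWS is JSON, a list of rows, each an object of numbers: "tx", "ty", "tz": the shift along the world's x, y, z in mm; "ax", "ay", "az": the turn, a rotation vector about the world's x, y, z in degrees; "claw": the opening, from 0 (shut) to 1 (fully open). A call has 1 to 20 rows; each row is the pose to reach, as a shift and turn from the pose commanded when the call began; what a row does not reach only later rows make up. A row lasts 1/12 s, in which the tool goes at most 41.7 mm and 7.16 degrees, less where a joint would pass 70% of its speed; a pose out of reach is approached as far as the arm can. A call with a gripper value outside its range is refused whole. The fingers move at their own pace and stop on an object; the grip force is fixed at half the most. Time passes only in rows, so rows that repeat a pose let the fingers close. It gives the time, the measured TCP pose, the force and the opening at its end, in the units of the state.
- r.state(): the state, without advancing time (a new reading comes with each control period).
- cams.grab_frame(name): name is "scene" or "side" or "wrist"; returns (picture, depth): 480x640x3 uint8, red, green, blue; 480x640 float32, m along the optical axis (not along the pixel's ray), 0 where there is no reading.
- cams.camera_info(name): a dict with "vfov" (degrees; the focal length in pixels is half the picture's height over the tangent of half this angle, whatever the lens; pixels are square), "cx", "cy" (the principal point, pixels), "T" (4x4, takes a point from camera to world coordinates); the wrist camera has in their place "T_tool_cam" (4x4, takes a point from camera to tool coordinates, whose origin is the TCP and whose axes are the flange's). Camera axes: x right, y down, z forward; pixel columns grow to the right and rows downward; lengths in m; the calibration is good to about 2 mm. A picture is of the moment at which its call begins: read the wrist's pose just before it. camera_info takes no time and is no camera call.
- order.close_job(): hands the job in, once; it reports no verdict.
The state is a dict: "time": time; "qpos": joint angles; "joint_velocities": joint speeds; "joint_efforts": joint torques, N m; "eef_pos": TCP position; "ee_rot": TCP orientation; "wrist_force": force on the tool from outside, world axes, zero at the start; "moment": the same for the moment, N m; "gripper_width": finger opening in m.
Only numpy, scipy, OpenCV 4.12 (cv2) and the standard library are available. Lean on these libraries where they do the work, as an engineer would, in place of code of your own. Each camera call takes 0.05 s, during which the arm holds its last target. There are 200 camera calls.

## Working session

There is one attempt and no reset: what is moved stays moved. The work goes in short steps, Python scripts to look and compute and a shell command to move; the robot and the scene stay as the last step left them, time stands still between calls to the robot, and variables do not carry over. Pictures are saved under pics/ and viewed, on a budget of 10 in all, crops included, one or two more only if the job needs it, and the job is handed in when it is done.

```bash
ls; mkdir -p pics
cat > h.py <<'E'
import numpy as np, cv2
from station import r, cams, order
from scipy.spatial.transform import Rotation as R
def info(n):
    c=cams.camera_info(n); f=240/np.tan(np.radians(c['vfov'])/2); return c,f
def T_of(n,st=None):
    c,f=info(n)
    if 'T' in c: return np.array(c['T']),f,c['cx'],c['cy']
    st=st or r.state(); T=np.eye(4); T[:3,:3]=R.from_quat(st['ee_rot']).as_matrix(); T[:3,3]=st['eef_pos']
    return T@np.array(c['T_tool_cam']),f,c['cx'],c['cy']
def ray(n,u,v,st=None):
    T,f,cx,cy=T_of(n,st); d=T[:3,:3]@np.array([(u-cx)/f,(v-cy)/f,1]); return T[:3,3],d
def onz(n,u,v,z,st=None):
    o,d=ray(n,u,v,st); return o+d*(z-o[2])/d[2]
def cloud(n,dep,st=None):
    T,f,cx,cy=T_of(n,st); v,u=np.mgrid[0:480,0:640]
    P=np.stack([(u-cx)/f*dep,(v-cy)/f*dep,dep],-1)@T[:3,:3].T+T[:3,3]; P[dep==0]=np.nan; return P
def proj(n,p,st=None):
    T,f,cx,cy=T_of(n,st); q=T[:3,:3].T@(np.array(p)-T[:3,3]); return q[0]/q[2]*f+cx,q[1]/q[2]*f+cy
E
python3 - <<'E'
from h import *
for n in ['scene','side']:
    p,d=cams.grab_frame(n); np.savez(f'{n}.npz',p=p,d=d); cv2.imwrite(f'pics/{n}0.png',p[...,::-1]); c,f=info(n); print(n,f,c)
print(r.state())
E
```

```text
pics
scene 438.3708651539436 {'vfov': 57.39979117450483, 'cx': 322.43772541699997, 'cy': 242.37375231255626, 'T': array([[ 0.20483125,  0.6915493 , -0.69267866,  1.28118181],
       [ 0.97878061, -0.14058379,  0.14907956, -0.19764723],
       [ 0.00571647, -0.70851659, -0.705671  ,  1.01927799],
       [ 0.        ,  0.        ,  0.        ,  1.        ]])}
side 548.4867842162821 {'vfov': 47.26524915616526, 'cx': 325.75172588485265, 'cy': 243.9646938111995, 'T': array([[-0.96214546, -0.21645982,  0.16559369,  0.2435104 ],
       [-0.27237751,  0.74298151, -0.61138283,  0.91047705],
       [ 0.00930677, -0.63334321, -0.77381507,  1.45064401],
       [ 0.        ,  0.        ,  0.        ,  1.        ]])}
{'time': 0.1, 'qpos': array([-1.48849460e+00,  2.07335529e-01,  1.54278036e+00, -4.07680431e-06,
        1.39349518e+00, -1.50510853e-01]), 'joint_velocities': array([-0.00053399, -0.00236811, -0.0015855 ,  0.00113819, -0.00015577,
       -0.00060321]), 'joint_efforts': array([-1.06223957e-03, -3.71865106e+01, -2.82294738e+01,  6.99483510e-02,
        3.10434576e-02, -4.22408255e-05]), 'eef_pos': array([ 0.13261713, -0.55917112,  0.40362067]), 'ee_rot': array([ 9.93231887e-01,  1.16143874e-01,  3.24070045e-05, -1.00868932e-03]), 'wrist_force': array([-0.28233721, -0.73768874,  0.79078382]), 'moment': array([ 0.0219578 ,  0.03586877, -0.01126665]), 'gripper_width': 0.09417030992388714}
```

View pics/scene0.png

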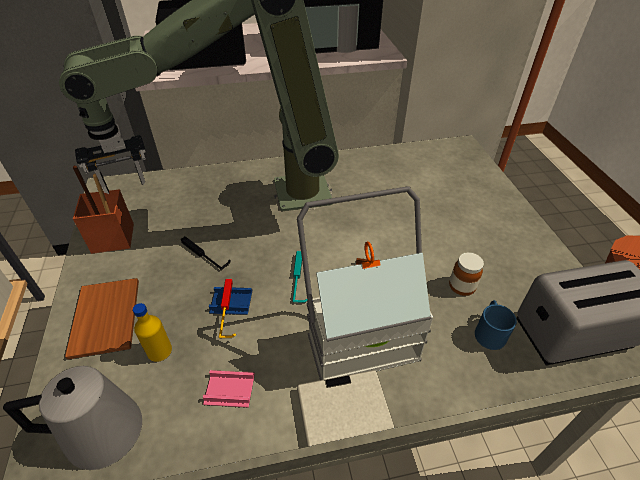

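View pics/side0.png

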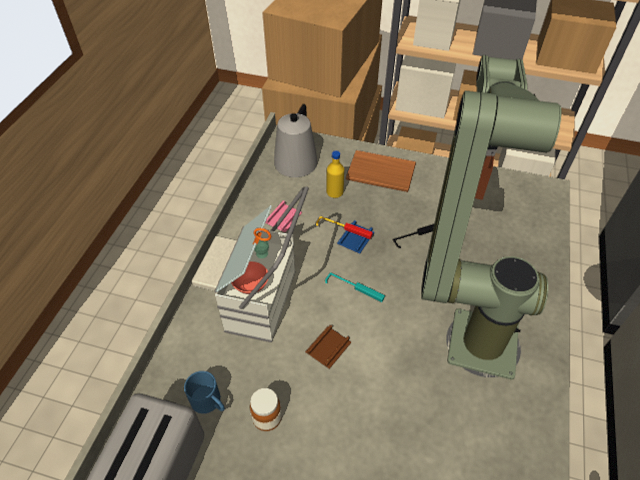

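Scene view: the red pole is at (226,300) on the blue rest (231,300). The other poles are black (205,252) and teal (298,275); the other rests are pink (230,388) and brown (side view 328,346). The red pole and the blue rest match the description. The orange ring is at scene (370,254) and side (262,236). I'll measure next and make a confirming crop.

Run:
```python
from h import *
def mask(p,lo,hi,box):
    h=cv2.cvtColor(p,cv2.COLOR_RGB2HSV); m=cv2.inRange(h,lo,hi)>0; b=np.zeros_like(m); x0,y0,x1,y1=box; b[y0:y1,x0:x1]=1; return m&b
S=np.load('scene.npz');D=np.load('side.npz')
for n,I,bs in [('scene',S,dict(red=(205,275,245,320),yel=(205,300,245,345),blue=(205,280,260,320),ring=(355,238,385,272),pale=(310,250,435,345),hoop=(295,185,430,310))),('side',D,dict(red=(335,215,380,245),yel=(310,210,350,235),blue=(330,215,380,255),ring=(250,225,275,247)))]:
    P=cloud(n,I['d'])
    rng=dict(red=((0,180,60),(5,255,255)),yel=((17,130,60),(32,255,255)),blue=((100,150,40),(125,255,255)),ring=((5,180,90),(14,255,255)))
    for k,b in bs.items():
        if k not in rng: continue
        m=mask(I['p'],*rng[k],b); q=P[m]; q=q[~np.isnan(q[:,0])]
        v,u=np.nonzero(m)
        print(n,k,m.sum(),'uv',u.mean().round(1),v.mean().round(1),'bbox',u.min(),v.min(),u.max(),v.max(),'med',np.median(q,0).round(4),'p5',np.percentile(q,3,0).round(3),'p95',np.percentile(q,97,0).round(3))
        if k in('red','blue'):
            q=q[q[:,2]>(0.03 if k=='red' else 0.018)]
            if n=='scene' or 1:
                top=q[q[:,2]>np.percentile(q[:,2],50)] if k=='red' else q
                print('  rect',cv2.minAreaRect((top[:,:2]*1000).astype(np.float32)), 'zmed',np.median(top[:,2]))
# tiers: points with white colour in top box from scene
P=cloud('scene',S['d']); h=cv2.cvtColor(S['p'],cv2.COLOR_RGB2HSV)
# flap plane
m=np.zeros((480,640),bool); m[275:320,330:420]=1; q=P[m&~np.isnan(P[...,0])]
c=q.mean(0); n=np.linalg.svd(q-c)[2][2]; n*=np.sign(n[2]); print('flap plane',c,n,'tilt',np.degrees(np.arccos(n[2])),'yaw',np.degrees(np.arctan2(n[1],n[0])),'rms',((q-c)@n).std())
# flap corners & hoop corner pixels crop
cr=lambda p,x0,y0,x1,y1,w:cv2.resize(p[y0:y1,x0:x1],(w,int(w*(y1-y0)/(x1-x0))),interpolation=cv2.INTER_CUBIC)
a=cr(S['p'],195,180,440,390,400);b=cr(D['p'],190,170,400,350,400)
b=cv2.resize(b,(400,a.shape[0])); cv2.imwrite('pics/crop1.png',np.hstack([a,b])[...,::-1])
```

```text
scene red 220 uv 226.3 293.3 bbox 221 279 232 308 med [ 0.4652 -0.2991  0.0396] p5 [ 0.415 -0.314  0.032] p95 [ 0.508 -0.285  0.043]
  rect ((462.14935302734375, -300.0193176269531), (18.302385330200195, 99.59386444091797), 78.90260314941406) zmed 0.040805522471412115
scene yel 124 uv 224.1 327.2 bbox 219 307 235 337 med [ 0.5765 -0.3144  0.0326] p5 [ 0.513 -0.326 -0.002] p95 [ 0.606 -0.288  0.037]
scene blue 741 uv 231.9 300.9 bbox 209 287 251 313 med [ 0.4684 -0.2813  0.0059] p5 [ 0.425 -0.345  0.001] p95 [ 0.512 -0.239  0.022]
  rect ((465.26409912109375, -291.75860595703125), (108.15908813476562, 76.25020599365234), 77.0266342163086) zmed 0.02042417630606419
scene ring 211 uv 369.5 257.6 bbox 357 241 379 268 med [0.6721 0.0402 0.3167] p5 [0.4   0.023 0.021] p95 [0.679 0.108 0.355]
side red 182 uv 357.6 230.4 bbox 344 223 371 237 med [ 0.4575 -0.2932  0.0398] p5 [ 0.413 -0.308  0.024] p95 [ 0.504 -0.28   0.048]
  rect ((458.3065490722656, -293.83270263671875), (19.791702270507812, 96.52031707763672), 78.81195831298828) zmed 0.04400412075397264
side yel 78 uv 328.7 221.0 bbox 316 216 343 226 med [ 0.5691 -0.3159  0.0326] p5 [ 0.517 -0.344 -0.004] p95 [ 0.607 -0.291  0.041]
side blue 397 uv 353.6 240.5 bbox 338 221 373 252 med [ 0.4657 -0.2669  0.0082] p5 [ 0.422 -0.339  0.   ] p95 [ 0.505 -0.233  0.025]
  rect ((463.6593933105469, -285.9505920410156), (106.39921569824219, 71.38050079345703), 75.15182495117188) zmed 0.02257850923822058
side ring 113 uv 260.9 235.3 bbox 254 228 270 242 med [0.6667 0.0434 0.3196] p5 [ 0.634 -0.074  0.177] p95 [0.699 0.058 0.356]
flap plane [0.71999989 0.0420603  0.25426184] [0.78189506 0.03336333 0.62251667] tilt 51.49985136719563 yaw 2.4433190240673257 rms 0.001626194121042748
```

View pics/crop1.png

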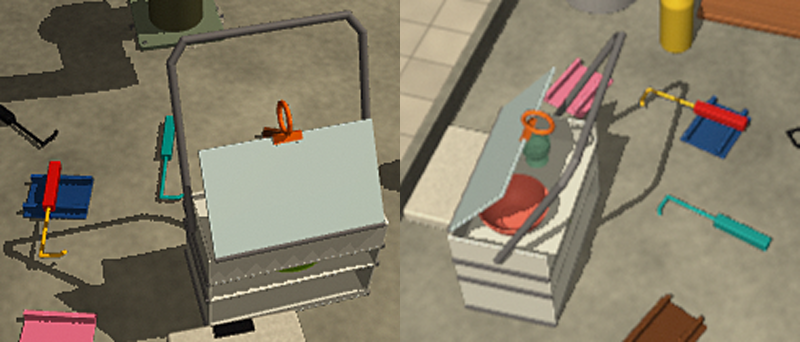

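The crop confirms it: the red handle with the yellow hook lies on the blue rest, and the hook finger points to the robot's left (+y). Next: triangulate the ring, check that the approach corridor is clear, and locate the tiers.

```bash
python3 - <<'E'
from h import *
S=np.load('scene.npz');D=np.load('side.npz')
def tri(a,b):
    o1,d1=ray('scene',*a);o2,d2=ray('side',*b)
    t=np.linalg.lstsq(np.stack([d1,-d2],1),o2-o1,rcond=None)[0]; p,q=o1+t[0]*d1,o2+t[1]*d2; return (p+q)/2,np.linalg.norm(p-q)
print('ring',tri((369,253.5),(261.9,234)))
P=cloud('scene',S['d'])
for nm,(x0,y0,x1,y1) in dict(holder=(75,165,130,250),soap=(130,300,170,360),teal=(288,248,305,305)).items():
    q=P[y0:y1,x0:x1].reshape(-1,3); q=q[q[:,2]>0.012]; print(nm,np.percentile(q,[5,50,95],0).round(3).tolist())
# hoop: grey bar, from cloud z>0.36
m=(P[...,2]>0.395)&(P[...,2]<0.43)&(P[...,0]>0.5)&(P[...,0]<0.7); q=P[m]; print('hoop',len(q),np.median(q,0),np.percentile(q,[1,99],0))
l=np.polyfit(q[:,1],q[:,0],1); print('bar yaw',-np.degrees(np.arctan(l[0])))
# flap corners back edge via plane: hinge edge
c=np.array([.72,.0421,.2543]);n=np.array([.7819,.0334,.6225])
h=cv2.cvtColor(S['p'],cv2.COLOR_RGB2HSV)
m=(abs((P-c)@n)<.006); m=cv2.morphologyEx(m.astype(np.uint8),cv2.MORPH_OPEN,np.ones((5,5)))>0
k,lab,stt,_=cv2.connectedComponentsWithStats(m.astype(np.uint8)); i=lab[300,370]; q=P[lab==i]; 
yw=np.arctan2(n[1],n[0]); X=q[:,0]*np.cos(yw)+q[:,1]*np.sin(yw);Y=-q[:,0]*np.sin(yw)+q[:,1]*np.cos(yw)
print('flap local X,Y,z pct',np.percentile(np.c_[X,Y,q[:,2]],[1,50,99],0).round(4).tolist())
E
python3 -m inch '[{"tz":40},{"tx":110,"ty":87,"tz":40,"az":-8},{"tx":220,"ty":175,"tz":40,"az":-16},{"tx":329,"ty":262,"tz":0,"az":-24.4},{"tx":329,"ty":262,"tz":0,"az":-24.4},{"tx":329,"ty":262,"tz":-20,"az":-24.4},{"tx":329,"ty":262,"tz":-40,"az":-24.4},{"tx":329,"ty":262,"tz":-50,"az":-24.4},{"tx":329,"ty":262,"tz":-50,"az":-24.4},{"tx":329,"ty":262,"tz":-50,"az":-24.4},{"tx":329,"ty":262,"tz":-50,"az":-24.4},{"tx":329,"ty":262,"tz":-50,"az":-24.4},{"tx":329,"ty":262,"tz":-50,"az":-24.4},{"tx":329,"ty":262,"tz":-50,"az":-24.4}]'
```

```text
ring (array([0.65730094, 0.03995584, 0.32951829]), np.float64(0.0012877177404145724))
holder [[0.063, -0.716, 0.027], [0.163, -0.648, 0.112], [0.183, -0.6, 0.265]]
soap [[0.479, -0.562, 0.015], [0.609, -0.481, 0.105], [0.623, -0.456, 0.188]]
teal [[0.331, -0.104, 0.013], [0.405, -0.089, 0.019], [0.635, -0.068, 0.326]]
hoop 698 [0.56725289 0.02888476 0.41633827] [[ 0.55676868 -0.09714326  0.39683211]
 [ 0.58360705  0.16763569  0.42122105]]
bar yaw 2.5947399755285296
flap local X,Y,z pct [[0.6726, -0.1077, 0.198], [0.7191, 0.0076, 0.2571], [0.7676, 0.1314, 0.3152]]invalid input at $[0]: expected keys tx, ty, tz, ax, ay, az, claw
```

```bash
python3 -m inch '[{"tx":0,"ty":0,"tz":40,"ax":0,"ay":0,"az":0,"claw":1},{"tx":110,"ty":87,"tz":40,"ax":0,"ay":0,"az":-24.4,"claw":1},{"tx":220,"ty":175,"tz":20,"ax":0,"ay":0,"az":-24.4,"claw":1},{"tx":329,"ty":262,"tz":-50,"ax":0,"ay":0,"az":-24.4,"claw":1},{"tx":329,"ty":262,"tz":-50,"ax":0,"ay":0,"az":-24.4,"claw":1},{"tx":329,"ty":262,"tz":-50,"ax":0,"ay":0,"az":-24.4,"claw":1},{"tx":329,"ty":262,"tz":-50,"ax":0,"ay":0,"az":-24.4,"claw":1},{"tx":329,"ty":262,"tz":-50,"ax":0,"ay":0,"az":-24.4,"claw":1},{"tx":329,"ty":262,"tz":-50,"ax":0,"ay":0,"az":-24.4,"claw":1},{"tx":329,"ty":262,"tz":-50,"ax":0,"ay":0,"az":-24.4,"claw":1},{"tx":329,"ty":262,"tz":-50,"ax":0,"ay":0,"az":-24.4,"claw":1},{"tx":329,"ty":262,"tz":-50,"ax":0,"ay":0,"az":-24.4,"claw":1},{"tx":329,"ty":262,"tz":-50,"ax":0,"ay":0,"az":-24.4,"claw":1},{"tx":329,"ty":262,"tz":-50,"ax":0,"ay":0,"az":-24.4,"claw":1},{"tx":329,"ty":262,"tz":-50,"ax":0,"ay":0,"az":-24.4,"claw":1}]'
python3 - <<'E'
from h import *
st=r.state(); p,d=cams.grab_frame('wrist'); cv2.imwrite('pics/w1.png',p[...,::-1]); np.savez('w1.npz',p=p,d=d)
print(st['time'],st['eef_pos'],st['qpos'].round(3)); h=cv2.cvtColor(p,cv2.COLOR_RGB2HSV); P=cloud('wrist',d,st)
print('tool x',R.from_quat(st['ee_rot']).as_matrix()[:,0])
for k,lo,hi,z in [('red',(0,180,60),(5,255,255),.042),('blue',(100,150,40),(125,255,255),.022),('yel',(17,130,60),(32,255,255),.032)]:
    m=cv2.inRange(h,lo,hi)>0; q=P[m]; zz=q[:,2]; print(k,m.sum(),np.nanmedian(q,0).round(4),np.nanpercentile(q,[2,98],0).round(4).tolist())
    s=q[(abs(zz-z)<.005)]; 
    if len(s)>20: print('  rect',cv2.minAreaRect((s[:,:2]*1000).astype(np.float32)))
E
```

```text
time: 1.35
eef_pos: [0.4612, -0.2979, 0.3546]
ee_rot: [0.995, -0.096, -0.0, 0.0]
wrist_force: [0.5, -0.6, 0.1]
gripper_width: 0.0941
1.35 [ 0.46123018 -0.29787341  0.35456062] [-7.310e-01  1.990e-01  1.659e+00 -1.000e-03  1.284e+00  1.033e+00]
tool x [ 9.81397823e-01 -1.91984088e-01 -6.50473933e-04]
red 2940 [ 0.4625 -0.3002  0.0417] [[0.4132, -0.3141, 0.0396], [0.5057, -0.2854, 0.0432]]
  rect ((459.0855712890625, -299.7879333496094), (18.954225540161133, 98.72520446777344), 79.7765884399414)
blue 9870 [ 0.4665 -0.281   0.0061] [[0.4209, -0.3471, 0.0044], [0.5116, -0.2378, 0.0227]]
  rect ((463.3018798828125, -291.734375), (109.16398620605469, 72.25067138671875), 76.09750366210938)
yel 15853 [ 0.5011 -0.3492  0.1209] [[0.469, -0.4829, 0.0097], [0.6015, -0.2546, 0.2807]]
  rect ((580.7411499023438, -383.1654052734375), (100.48707580566406, 189.44664001464844), 16.274763107299805)
```

```bash
python3 -m inch '[{"tx":0,"ty":-2,"tz":-35,"ax":0,"ay":0,"az":0.5,"claw":1},{"tx":0,"ty":-2,"tz":-70,"ax":0,"ay":0,"az":0.5,"claw":1},{"tx":0,"ty":-2,"tz":-100,"ax":0,"ay":0,"az":0.5,"claw":1},{"tx":0,"ty":-2,"tz":-120,"ax":0,"ay":0,"az":0.5,"claw":1},{"tx":0,"ty":-2,"tz":-135,"ax":0,"ay":0,"az":0.5,"claw":1},{"tx":0,"ty":-2,"tz":-141,"ax":0,"ay":0,"az":0.5,"claw":1},{"tx":0,"ty":-2,"tz":-141,"ax":0,"ay":0,"az":0.5,"claw":1},{"tx":0,"ty":-2,"tz":-141,"ax":0,"ay":0,"az":0.5,"claw":0.15},{"tx":0,"ty":-2,"tz":-141,"ax":0,"ay":0,"az":0.5,"claw":0},{"tx":0,"ty":-2,"tz":-141,"ax":0,"ay":0,"az":0.5,"claw":0},{"tx":0,"ty":-2,"tz":-141,"ax":0,"ay":0,"az":0.5,"claw":0},{"tx":0,"ty":-2,"tz":-141,"ax":0,"ay":0,"az":0.5,"claw":0},{"tx":0,"ty":-2,"tz":-141,"ax":0,"ay":0,"az":0.5,"claw":0},{"tx":0,"ty":-2,"tz":-141,"ax":0,"ay":0,"az":0.5,"claw":0},{"tx":0,"ty":-2,"tz":-141,"ax":0,"ay":0,"az":0.5,"claw":0}]'
```

```text
time: 2.65
eef_pos: [0.4617, -0.2994, 0.2138]
ee_rot: [0.996, -0.092, 0.0, 0.0]
wrist_force: [0.2, -0.2, -0.1]
gripper_width: 0.0442
```

```bash
python3 -m inch '[{"tx":0,"ty":0,"tz":0,"ax":0,"ay":0,"az":0,"claw":0},{"tx":0,"ty":0,"tz":0,"ax":0,"ay":0,"az":0,"claw":0},{"tx":0,"ty":0,"tz":0,"ax":0,"ay":0,"az":0,"claw":0},{"tx":0,"ty":0,"tz":0,"ax":0,"ay":0,"az":0,"claw":0},{"tx":0,"ty":0,"tz":0,"ax":0,"ay":0,"az":0,"claw":0},{"tx":0,"ty":0,"tz":0,"ax":0,"ay":0,"az":0,"claw":0},{"tx":0,"ty":0,"tz":0,"ax":0,"ay":0,"az":0,"claw":0}]'
```

```text
time: 3.23
eef_pos: [0.4616, -0.2995, 0.2136]
ee_rot: [0.996, -0.092, -0.0, 0.0]
wrist_force: [-0.1, -2.1, -1.1]
gripper_width: 0.0198
```

Run:
```python
from h import *
st=r.state(); print(st['time'],st['eef_pos'],st['ee_rot'],st['gripper_width'],st['wrist_force'])
R0=R.from_quat(st['ee_rot']); p0=st['eef_pos']
yaw0=-10.6; yw=2.5; el=50
# pole frame in tool: grasp pt at TCP+.18; pole origin
pole_p=np.array([.4591,-.2998,.022]); Rp=R.from_euler('z',yaw0,degrees=True)
off=R0.inv().apply(pole_p-p0); Rtp=R0.inv()*Rp
np.savez('grasp.npz',off=off,Rtp=Rtp.as_quat(),p0=p0,q0=st['ee_rot']); print('off',off)
# lean
for el in (40,50,60):
    Rp2=R.from_euler('z',yw,degrees=True)*R.from_euler('y',-el,degrees=True)
    Rt=Rp2*Rtp.inv(); rv=(Rt*R0.inv()).as_rotvec(degrees=True)
    hk=off+Rtp.apply([.143,.015,.010])
    ring=np.array([.6575,.0395,.331]); ty=np.array([-np.sin(np.radians(yw)),np.cos(np.radians(yw)),0])
    tin=ring-Rt.apply(hk); tpre=tin-0.055*ty
    print(el,'rotvec',rv.round(2),'tcp in',tin.round(4),'pre',tpre.round(4),'shift in mm',((tin-p0)*1000).round(1),'pre',((tpre-p0)*1000).round(1))
```

```text
3.2333 [ 0.46162775 -0.29949895  0.21358975] [ 9.95754847e-01 -9.20450175e-02 -1.90923225e-05  5.07850103e-07] 0.019794810544494244 [-0.14991505 -2.10789121 -1.07142141]
off [-0.00242247  0.00075844  0.19158984]
40 rotvec [ -2.83 -39.98  12.56] tcp in [0.4339 0.0155 0.3797] pre [ 0.4363 -0.0395  0.3797] shift in mm [-27.7 315.  166.2] pre [-25.3 260.  166.2]
50 rotvec [ -3.54 -49.98  12.26] tcp in [0.4289 0.0153 0.34  ] pre [ 0.4313 -0.0397  0.34  ] shift in mm [-32.8 314.8 126.5] pre [-30.4 259.8 126.5]
60 rotvec [ -4.25 -59.97  11.88] tcp in [0.4308 0.0153 0.3001] pre [ 0.4332 -0.0396  0.3001] shift in mm [-30.8 314.8  86.5] pre [-28.4 259.9  86.5]
```

```bash
python3 -m inch '[{"tx":0,"ty":0,"tz":10,"ax":0,"ay":0,"az":0,"claw":0},{"tx":0,"ty":0,"tz":30,"ax":0,"ay":0,"az":0,"claw":0},{"tx":0,"ty":0,"tz":60,"ax":0,"ay":0,"az":0,"claw":0},{"tx":0,"ty":0,"tz":90,"ax":0,"ay":0,"az":0,"claw":0},{"tx":-10,"ty":20,"tz":110,"ax":-0.4,"ay":-5,"az":1.2,"claw":0},{"tx":-20,"ty":45,"tz":115,"ax":-0.7,"ay":-10,"az":2.5,"claw":0},{"tx":-30,"ty":70,"tz":115,"ax":-1.1,"ay":-15,"az":3.7,"claw":0},{"tx":-40,"ty":95,"tz":110,"ax":-1.4,"ay":-20,"az":4.9,"claw":0},{"tx":-50,"ty":120,"tz":105,"ax":-1.8,"ay":-25,"az":6.1,"claw":0},{"tx":-60,"ty":145,"tz":100,"ax":-2.1,"ay":-30,"az":7.4,"claw":0},{"tx":-70,"ty":170,"tz":95,"ax":-2.5,"ay":-35,"az":8.6,"claw":0},{"tx":-80,"ty":195,"tz":90,"ax":-2.8,"ay":-40,"az":9.8,"claw":0},{"tx":-90,"ty":220,"tz":80,"ax":-3.2,"ay":-45,"az":11,"claw":0},{"tx":-100,"ty":240,"tz":70,"ax":-3.5,"ay":-50,"az":12.3,"claw":0},{"tx":-108,"ty":260,"tz":66,"ax":-3.5,"ay":-50,"az":12.3,"claw":0},{"tx":-108,"ty":260,"tz":66,"ax":-3.5,"ay":-50,"az":12.3,"claw":0},{"tx":-108,"ty":260,"tz":66,"ax":-3.5,"ay":-50,"az":12.3,"claw":0},{"tx":-108,"ty":260,"tz":66,"ax":-3.5,"ay":-50,"az":12.3,"claw":0}]'
python3 - <<'E'
from h import *
st=r.state(); print(st['eef_pos'],st['qpos'].round(2),st['time'])
g=np.load('grasp.npz'); Rt=R.from_quat(st['ee_rot']); Rp=Rt*R.from_quat(g['Rtp']); po=st['eef_pos']+Rt.apply(g['off'])
hk=po+Rp.apply([.143,.015,.01]); print('pole x,y',Rp.as_matrix()[:,:2].T.round(3).tolist(),'hook pred',hk.round(4))
for n in ['side','scene','wrist']:
    p,d=cams.grab_frame(n); cv2.imwrite(f'pics/{n}1.png',p[...,::-1]); np.savez(f'{n}1.npz',p=p,d=d)
a=cv2.imread('pics/side1.png')[160:360,200:420];b=cv2.imread('pics/scene1.png')[180:360,270:470]
for im,n,x0,y0 in((a,'side',200,160),(b,'scene',270,180)):
    u,v=proj(n,hk); cv2.circle(im,(int(u-x0),int(v-y0)),3,(255,0,255),1)
a=cv2.resize(a,(400,364));b=cv2.resize(b,(400,364)); cv2.imwrite('pics/c2.png',np.hstack([a,b]))
E
```

```text
time: 4.73
eef_pos: [0.3542, -0.0398, 0.2806]
ee_rot: [0.906, 0.021, 0.423, -0.009]
wrist_force: [-0.1, -0.1, -0.5]
gripper_width: 0.0199
[ 0.35416953 -0.0398204   0.2806156 ] [-0.53 -0.32  2.44  1.11  0.49  0.11] 4.7333
pole x,y [[0.641, 0.03, 0.767], [-0.045, 0.999, -0.001]] hook pred [ 0.5828 -0.0153  0.272 ]
```

View pics/c2.png

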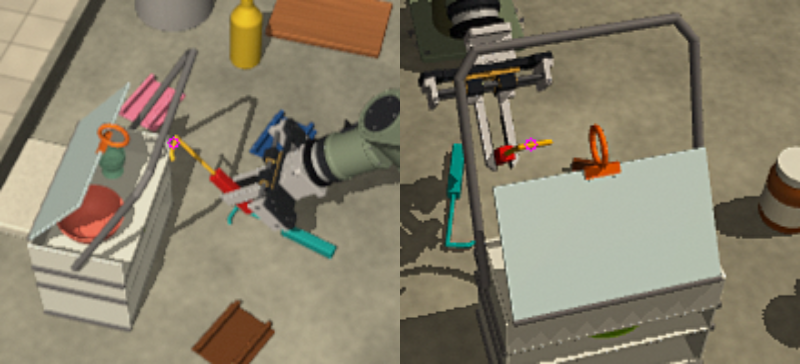

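Side crop: the predicted hook point falls on the yellow hook at (172,142), the ring is at (113,136), and the hoop is clear. Next is the pre-insertion point to the right of the ring.

```bash
python3 -m inch '[{"tx":15,"ty":0,"tz":12,"ax":0,"ay":0,"az":0,"claw":0},{"tx":35,"ty":0,"tz":28,"ax":0,"ay":0,"az":0,"claw":0},{"tx":55,"ty":0,"tz":44,"ax":0,"ay":0,"az":0,"claw":0},{"tx":70,"ty":0,"tz":54,"ax":0,"ay":0,"az":0,"claw":0},{"tx":77,"ty":0,"tz":59,"ax":0,"ay":0,"az":0,"claw":0},{"tx":77,"ty":0,"tz":59,"ax":0,"ay":0,"az":0,"claw":0},{"tx":77,"ty":0,"tz":59,"ax":0,"ay":0,"az":0,"claw":0}]'
cat > look.py <<'E'
from h import *; import sys
st=r.state(); print(st['eef_pos'],st['qpos'].round(2),st['time'],st['wrist_force'].round(1))
g=np.load('grasp.npz'); Rt=R.from_quat(st['ee_rot']); Rp=Rt*R.from_quat(g['Rtp']); po=st['eef_pos']+Rt.apply(g['off'])
hk=po+Rp.apply([.143,.015,.01]); print('hook pred',hk.round(4),'pole x',Rp.as_matrix()[:,0].round(3))
t=sys.argv[1]; ims=[]
for n,c in (('side',(236,262)),('scene',(368,256))):
    p,d=cams.grab_frame(n); np.savez(f'{n}_{t}.npz',p=p,d=d); im=p[...,::-1].copy(); c=proj(n,hk); x0,y0=int(c[0])-50,int(c[1])-45
    im=im[y0:y0+90,x0:x0+100]; im=cv2.resize(im,(400,360),interpolation=cv2.INTER_CUBIC); print(n,'crop origin',x0,y0,'x4'); ims.append(im)
    u,v=proj(n,hk); cv2.circle(im,(int((u-x0)*4),int((v-y0)*4)),4,(255,0,255),1)
    h=cv2.cvtColor(p,cv2.COLOR_RGB2HSV)
    P=cloud(n,d)
    for k,lo,hi in(('ring',(5,180,90),(14,255,255)),('yel',(17,130,60),(32,255,255))):
        m=(cv2.inRange(h,lo,hi)>0)&(np.linalg.norm(P-hk,axis=-1)<.09); q=P[m]; print(n,k,len(q),np.nanmedian(q,0).round(4),np.nanpercentile(q,[3,97],0).round(3).tolist() if len(q) else '')
cv2.imwrite(f'pics/look_{t}.png',np.hstack(ims))
E
python3 look.py a
```

```text
time: 5.47
eef_pos: [0.4311, -0.04, 0.3389]
ee_rot: [0.906, 0.021, 0.423, -0.009]
wrist_force: [0.1, -0.1, -1.3]
gripper_width: 0.0199
[ 0.43114789 -0.03997056  0.3389437 ] [-0.41 -0.22  2.23  0.85  0.46  0.47] 5.4667 [ 0.1 -0.1 -1.3]
hook pred [ 0.6597 -0.0155  0.33  ] pole x [0.642 0.029 0.766]
side crop origin 217 174 x4
side ring 107 [0.6654 0.0432 0.3215] [[0.634, 0.028, 0.312], [0.676, 0.057, 0.356]]
side yel 77 [ 0.6496 -0.0259  0.3218] [[0.614, -0.031, 0.282], [0.661, 0.01, 0.337]]
scene crop origin 294 212 x4
scene ring 207 [0.6724 0.0396 0.3173] [[0.637, 0.023, 0.31], [0.68, 0.058, 0.355]]
scene yel 69 [ 0.6591 -0.0159  0.3293] [[0.625, -0.034, 0.283], [0.663, 0.01, 0.333]]
```

View pics/look_a.png

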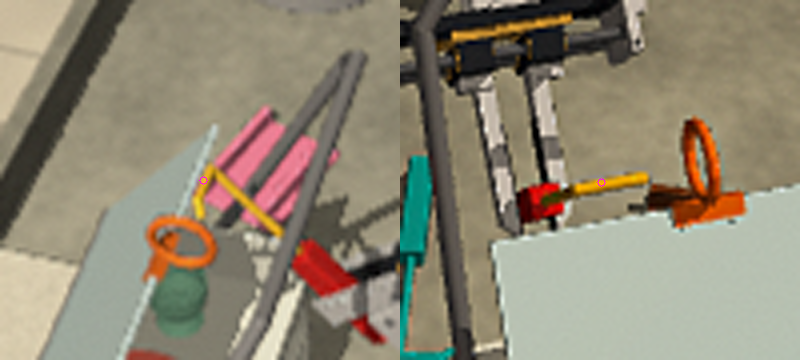

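Both views show the hook finger level with the ring and to its right: side crop hook (203,181), ring (181,241). The ring measures (0.658, 0.040, 0.331), on the finger's line, so I slide it in.

```bash
python3 -m inch '[{"tx":0,"ty":8,"tz":1,"ax":0,"ay":0,"az":0,"claw":0},{"tx":-1,"ty":18,"tz":1,"ax":0,"ay":0,"az":0,"claw":0},{"tx":-1,"ty":28,"tz":1,"ax":0,"ay":0,"az":0,"claw":0},{"tx":-2,"ty":38,"tz":1,"ax":0,"ay":0,"az":0,"claw":0},{"tx":-2,"ty":48,"tz":1,"ax":0,"ay":0,"az":0,"claw":0},{"tx":-2,"ty":55,"tz":1,"ax":0,"ay":0,"az":0,"claw":0},{"tx":-2,"ty":55,"tz":1,"ax":0,"ay":0,"az":0,"claw":0},{"tx":-2,"ty":55,"tz":1,"ax":0,"ay":0,"az":0,"claw":0}]'; python3 look.py b
```

```text
time: 6.23
eef_pos: [0.4279, 0.0157, 0.3388]
ee_rot: [0.906, 0.021, 0.422, -0.01]
wrist_force: [-0.8, 0.5, -1.3]
gripper_width: 0.0198
[0.42793881 0.01566345 0.33884411] [-0.24 -0.24  2.24  0.66  0.36  0.76] 6.2333 [-0.8  0.5 -1.3]
hook pred [0.6565 0.0403 0.3296] pole x [0.643 0.029 0.765]
side crop origin 211 189 x4
side ring 100 [0.6656 0.0436 0.3238] [[0.634, 0.026, 0.311], [0.675, 0.059, 0.355]]
side yel 73 [0.6495 0.0299 0.3192] [[0.611, 0.023, 0.273], [0.658, 0.066, 0.335]]
scene crop origin 318 208 x4
scene ring 195 [0.6724 0.0397 0.3171] [[0.638, 0.023, 0.309], [0.68, 0.058, 0.355]]
scene yel 64 [0.6565 0.0312 0.329 ] [[0.609, 0.02, 0.271], [0.661, 0.064, 0.334]]
```

View pics/look_b.png

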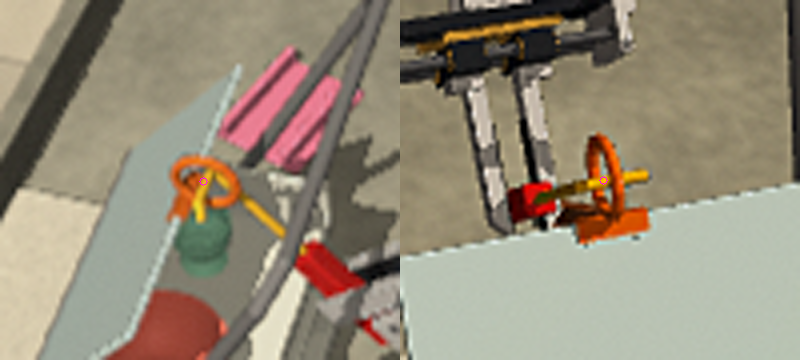

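The hook is through the ring: in the scene crop the yellow finger passes through the orange ring at (603,181). Now I pull along the ring's arc, slowly, in stages.

```bash
python3 -m inch '[{"tx":-4,"ty":0,"tz":-2,"ax":0,"ay":0,"az":0,"claw":0},{"tx":-7,"ty":0,"tz":-4,"ax":0,"ay":0,"az":0,"claw":0},{"tx":-10,"ty":-0.5,"tz":-6,"ax":0,"ay":0,"az":0,"claw":0},{"tx":-14,"ty":-0.5,"tz":-10,"ax":0,"ay":0,"az":0,"claw":0},{"tx":-18,"ty":-1,"tz":-14,"ax":0,"ay":0,"az":0,"claw":0},{"tx":-22,"ty":-1,"tz":-18,"ax":0,"ay":0,"az":0,"claw":0},{"tx":-25,"ty":-1,"tz":-22.5,"ax":0,"ay":0,"az":0,"claw":0},{"tx":-29,"ty":-1,"tz":-27,"ax":0,"ay":0,"az":0,"claw":0},{"tx":-32,"ty":-1.5,"tz":-32,"ax":0,"ay":0,"az":0,"claw":0},{"tx":-35.5,"ty":-1.5,"tz":-37,"ax":0,"ay":0,"az":0,"claw":0},{"tx":-38.5,"ty":-1.5,"tz":-41.5,"ax":0,"ay":0,"az":0,"claw":0},{"tx":-41.5,"ty":-2,"tz":-46.5,"ax":0,"ay":0,"az":0,"claw":0},{"tx":-44,"ty":-2,"tz":-51.5,"ax":0,"ay":0,"az":0,"claw":0},{"tx":-47,"ty":-2,"tz":-56.5,"ax":0,"ay":0,"az":0,"claw":0},{"tx":-49.5,"ty":-2,"tz":-62,"ax":0,"ay":0,"az":0,"claw":0},{"tx":-49.5,"ty":-2,"tz":-62,"ax":0,"ay":0,"az":0,"claw":0}]'; python3 look.py c
```

```text
time: 7.67
eef_pos: [0.3781, 0.0136, 0.2763]
ee_rot: [0.907, 0.02, 0.422, -0.01]
wrist_force: [0.3, 0.5, -1.9]
gripper_width: 0.0199
[0.37807837 0.01359889 0.27631083] [-0.29 -0.24  2.4   1.09  0.29  0.28] 7.6667 [ 0.3  0.5 -1.9]
hook pred [0.6067 0.0379 0.2668] pole x [0.644 0.027 0.765]
side crop origin 231 207 x4
side ring 83 [0.6285 0.0427 0.2741] [[0.59, 0.029, 0.262], [0.638, 0.059, 0.305]]
side yel 51 [0.5691 0.0244 0.2292] [[0.551, 0.02, 0.202], [0.592, 0.029, 0.253]]
scene crop origin 309 211 x4
scene ring 167 [0.6328 0.0379 0.272 ] [[0.593, 0.021, 0.26], [0.641, 0.057, 0.303]]
scene yel 54 [0.6067 0.0324 0.2674] [[0.566, 0.019, 0.216], [0.618, 0.061, 0.28]]
```

```bash
python3 -m inch '[{"tx":-1,"ty":0,"tz":2,"ax":-0.1,"ay":1.5,"az":0,"claw":0},{"tx":-2.3,"ty":0,"tz":4,"ax":-0.1,"ay":3,"az":0,"claw":0},{"tx":-3,"ty":0,"tz":5.8,"ax":-0.2,"ay":4.5,"az":0,"claw":0},{"tx":-4,"ty":0,"tz":7.6,"ax":-0.3,"ay":6,"az":0,"claw":0},{"tx":-4,"ty":0,"tz":9.4,"ax":-0.3,"ay":7.5,"az":0,"claw":0},{"tx":-4.3,"ty":0,"tz":11.1,"ax":-0.4,"ay":9,"az":0,"claw":0},{"tx":-4,"ty":0,"tz":12.8,"ax":-0.5,"ay":10.5,"az":0,"claw":0},{"tx":-4,"ty":0,"tz":14.4,"ax":-0.5,"ay":12,"az":0,"claw":0},{"tx":-3,"ty":0,"tz":16,"ax":-0.6,"ay":13.5,"az":0,"claw":0},{"tx":-2,"ty":0,"tz":17.5,"ax":-0.6,"ay":15,"az":0,"claw":0},{"tx":-3,"ty":0,"tz":13.5,"ax":-0.6,"ay":15,"az":0,"claw":0},{"tx":-3.5,"ty":0,"tz":9,"ax":-0.6,"ay":15,"az":0,"claw":0},{"tx":-4,"ty":0,"tz":4.5,"ax":-0.6,"ay":15,"az":0,"claw":0},{"tx":-4,"ty":0,"tz":0.4,"ax":-0.6,"ay":15,"az":0,"claw":0},{"tx":-4.3,"ty":0,"tz":-4,"ax":-0.6,"ay":15,"az":0,"claw":0},{"tx":-4.5,"ty":0,"tz":-8,"ax":-0.6,"ay":15,"az":0,"claw":0},{"tx":-4.5,"ty":0,"tz":-8,"ax":-0.6,"ay":15,"az":0,"claw":0}]'; python3 look.py d
```

```text
time: 9.18
eef_pos: [0.374, 0.0136, 0.2683]
ee_rot: [0.954, 0.021, 0.299, -0.008]
wrist_force: [0.4, 1.3, -1.0]
gripper_width: 0.0195
[0.37395571 0.01364265 0.26829497] [-0.27 -0.21  2.34  0.4   0.47  0.95] 9.1833 [ 0.4  1.3 -1. ]
hook pred [0.5922 0.0377 0.1997] pole x [0.82  0.035 0.572]
side crop origin 237 223 x4
side ring 74 [0.5964 0.0401 0.217 ] [[0.569, 0.036, 0.194], [0.615, 0.053, 0.24]]
side yel 93 [0.571  0.0257 0.1858] [[0.521, 0.021, 0.152], [0.595, 0.059, 0.206]]
scene crop origin 306 225 x4
scene ring 127 [0.6123 0.0368 0.2152] [[0.572, 0.02, 0.197], [0.623, 0.055, 0.237]]
scene yel 63 [0.5904 0.0261 0.1986] [[0.529, 0.018, 0.158], [0.597, 0.06, 0.203]]
```

View pics/look_d.png

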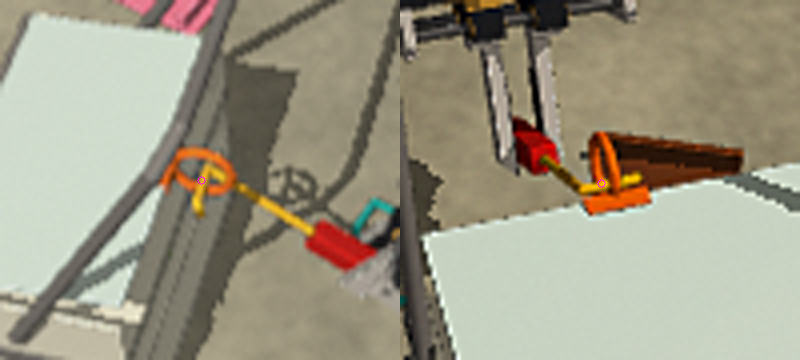

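Nearly shut and still hooked: side crop ring (200,172), with the finger inside it. Now the last bit, slowly.

```bash
python3 -m inch '[{"tx":0,"ty":0,"tz":-2,"ax":0,"ay":0,"az":0,"claw":0},{"tx":0,"ty":0,"tz":-4,"ax":0,"ay":0,"az":0,"claw":0},{"tx":0,"ty":0,"tz":-6,"ax":0,"ay":0,"az":0,"claw":0},{"tx":0,"ty":0,"tz":-8,"ax":0,"ay":0,"az":0,"claw":0},{"tx":0,"ty":0,"tz":-10,"ax":0,"ay":0,"az":0,"claw":0},{"tx":0,"ty":0,"tz":-11.5,"ax":0,"ay":0,"az":0,"claw":0},{"tx":0,"ty":0,"tz":-13,"ax":0,"ay":0,"az":0,"claw":0},{"tx":0,"ty":0,"tz":-14.5,"ax":0,"ay":0,"az":0,"claw":0},{"tx":0,"ty":0,"tz":-16,"ax":0,"ay":0,"az":0,"claw":0},{"tx":0.3,"ty":0,"tz":-17,"ax":0,"ay":0,"az":0,"claw":0},{"tx":0.3,"ty":0,"tz":-18,"ax":0,"ay":0,"az":0,"claw":0},{"tx":0.3,"ty":0,"tz":-18,"ax":0,"ay":0,"az":0,"claw":0}]'
cat >> look.py <<'E'
P=cloud('scene',d); m=np.zeros((480,640),bool); m[270:330,330:420]=1
q=P[m&(P[...,2]>.19)&(P[...,2]<.235)&(P[...,0]<.74)]; c=q.mean(0)
for _ in range(3):
    nn=np.linalg.svd(q-q.mean(0))[2][2]; nn*=np.sign(nn[2]); e=abs((q-q.mean(0))@nn); q=q[e<max(.003,2*e.std())]
print('flap',len(q),c.round(4),nn.round(3),'angle rad',np.arctan2(nn[0],nn[2]).round(3),'z pct',np.percentile(q[:,2],[5,50,95]).round(4))
E
python3 look.py e
```

```text
time: 10.28
eef_pos: [0.3749, 0.0135, 0.2515]
ee_rot: [0.953, 0.021, 0.301, -0.007]
wrist_force: [-0.1, 0.6, -0.3]
gripper_width: 0.0198
[0.37494018 0.01349759 0.25150034] [-0.27 -0.17  2.35  0.46  0.41  0.89] 10.2833 [-0.1  0.6 -0.3]
hook pred [0.5934 0.0375 0.1834] pole x [0.818 0.035 0.574]
side crop origin 237 226 x4
side ring 95 [0.6069 0.0408 0.2028] [[0.569, -0.002, 0.156], [0.619, 0.057, 0.222]]
side yel 89 [0.5681 0.0255 0.17  ] [[0.523, 0.02, 0.138], [0.595, 0.062, 0.19]]
scene crop origin 306 230 x4
scene ring 116 [0.612  0.0364 0.2016] [[0.573, 0.021, 0.181], [0.623, 0.056, 0.222]]
scene yel 56 [0.589  0.0238 0.1817] [[0.531, 0.018, 0.141], [0.597, 0.06, 0.188]]
flap 3630 [0.6786 0.0565 0.1993] [-0.001 -0.     1.   ] angle rad -0.001 z pct [0.1969 0.1991 0.2014]
```

```bash
python3 -m inch '[{"tx":0,"ty":0,"tz":-1,"ax":0,"ay":0,"az":0,"claw":0},{"tx":0,"ty":0,"tz":-2,"ax":0,"ay":0,"az":0,"claw":0},{"tx":0,"ty":0,"tz":-3,"ax":0,"ay":0,"az":0,"claw":0},{"tx":0,"ty":0,"tz":-4,"ax":0,"ay":0,"az":0,"claw":0},{"tx":0,"ty":0,"tz":-4,"ax":0,"ay":0,"az":0,"claw":0}]'; python3 look.py f
```

```text
time: 10.8
eef_pos: [0.3759, 0.0133, 0.2485]
ee_rot: [0.953, 0.021, 0.302, -0.007]
wrist_force: [1.6, 0.7, 3.7]
gripper_width: 0.0199
[0.37586572 0.01325607 0.24853429] [-0.27 -0.16  2.35  0.47  0.4   0.88] 10.8 [1.6 0.7 3.7]
hook pred [0.5945 0.0371 0.1811] pole x [0.817 0.035 0.576]
side crop origin 236 226 x4
side ring 96 [0.6057 0.0402 0.203 ] [[0.569, -0.0, 0.157], [0.619, 0.057, 0.222]]
side yel 88 [0.5701 0.0255 0.1731] [[0.526, 0.018, 0.137], [0.595, 0.06, 0.191]]
scene crop origin 305 231 x4
scene ring 118 [0.6118 0.0368 0.2014] [[0.572, 0.021, 0.181], [0.622, 0.056, 0.221]]
scene yel 56 [0.5904 0.0232 0.1815] [[0.532, 0.018, 0.14], [0.601, 0.06, 0.194]]
flap 3645 [0.6786 0.0564 0.1993] [-0.001  0.     1.   ] angle rad -0.001 z pct [0.1969 0.1992 0.2014]
```

View pics/look_f.png

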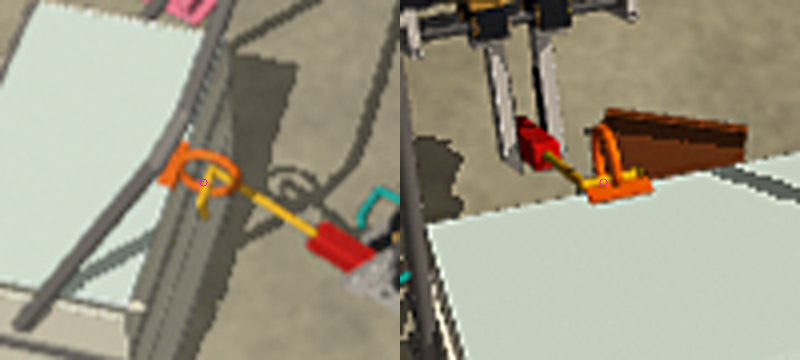

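The flap is against its stop: plane angle -0.001 rad, ring centre z≈0.197, and the wrist reads about 4 N upward. Now I centre the hook in the ring and slide it out sideways.

```bash
python3 -m inch '[{"tx":0,"ty":0,"tz":4,"ax":0,"ay":0,"az":0,"claw":0},{"tx":0,"ty":0,"tz":9,"ax":0,"ay":0,"az":0,"claw":0},{"tx":-0.5,"ty":0,"tz":14,"ax":0,"ay":0,"az":0,"claw":0},{"tx":-1,"ty":0,"tz":17,"ax":0,"ay":0,"az":0,"claw":0},{"tx":-1,"ty":0,"tz":17,"ax":0,"ay":0,"az":0,"claw":0}]'; python3 look.py g
```

```text
time: 11.32
eef_pos: [0.3737, 0.0136, 0.265]
ee_rot: [0.953, 0.021, 0.301, -0.007]
wrist_force: [-0.0, 0.3, -1.2]
gripper_width: 0.0197
[0.37365124 0.01356681 0.2649764 ] [-0.27 -0.21  2.34  0.41  0.45  0.94] 11.3167 [-0.   0.3 -1.2]
hook pred [0.5921 0.0377 0.1969] pole x [0.818 0.036 0.574]
side crop origin 237 223 x4
side ring 96 [0.6066 0.0409 0.2025] [[0.569, -0.002, 0.155], [0.62, 0.055, 0.223]]
side yel 75 [0.5625 0.0252 0.1776] [[0.524, 0.019, 0.151], [0.594, 0.063, 0.204]]
scene crop origin 306 226 x4
scene ring 117 [0.6118 0.0366 0.2019] [[0.572, 0.021, 0.179], [0.622, 0.056, 0.221]]
scene yel 58 [0.5879 0.0253 0.1966] [[0.528, 0.018, 0.154], [0.596, 0.061, 0.202]]
flap 3654 [0.6778 0.0563 0.1992] [-0. -0.  1.] angle rad -0.0 z pct [0.1969 0.1991 0.2013]
```

View pics/look_g.png

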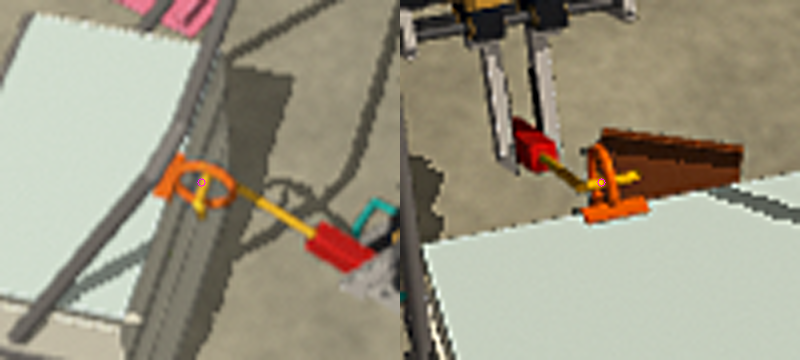

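The hook is centred in the ring (side crop ring (203,182), hook marker (202,182)) and the flap is unmoved. I slide it out.

```bash
python3 -m inch '[{"tx":0.3,"ty":-6,"tz":0,"ax":0,"ay":0,"az":0,"claw":0},{"tx":0.7,"ty":-15,"tz":0,"ax":0,"ay":0,"az":0,"claw":0},{"tx":1,"ty":-25,"tz":0,"ax":0,"ay":0,"az":0,"claw":0},{"tx":1.5,"ty":-35,"tz":0,"ax":0,"ay":0,"az":0,"claw":0},{"tx":2,"ty":-45,"tz":0,"ax":0,"ay":0,"az":0,"claw":0},{"tx":2.5,"ty":-55,"tz":0,"ax":0,"ay":0,"az":0,"claw":0},{"tx":2.5,"ty":-65,"tz":0,"ax":0,"ay":0,"az":0,"claw":0},{"tx":2.5,"ty":-65,"tz":0,"ax":0,"ay":0,"az":0,"claw":0}]'; python3 look.py h
python3 - <<'E'
from h import *
g=np.load('grasp.npz'); st=r.state(); R0=R.from_quat(g['q0'])
print('to grasp pose: rotvec',(R0*R.from_quat(st['ee_rot']).inv()).as_rotvec(degrees=True).round(2),'shift',((g['p0']-st['eef_pos'])*1000).round(1))
E
```

```text
time: 12.08
eef_pos: [0.3766, -0.0527, 0.2646]
ee_rot: [0.953, 0.02, 0.301, -0.007]
wrist_force: [-0.4, -0.8, -1.0]
gripper_width: 0.0194
[ 0.37657441 -0.0526847   0.26459266] [-0.48 -0.18  2.32  0.6   0.54  0.6 ] 12.0833 [-0.4 -0.8 -1. ]
hook pred [ 0.5951 -0.0292  0.1965] pole x [0.818 0.034 0.574]
side crop origin 243 205 x4
side ring 99 [0.6043 0.0409 0.2022] [[0.569, -0.002, 0.155], [0.62, 0.057, 0.221]]
side yel 93 [ 0.5751 -0.0411  0.1852] [[0.524, -0.047, 0.147], [0.596, -0.005, 0.204]]
scene crop origin 280 231 x4
scene ring 122 [0.6108 0.0368 0.2016] [[0.573, 0.021, 0.18], [0.622, 0.056, 0.22]]
scene yel 66 [ 0.5931 -0.0346  0.1976] [[0.532, -0.047, 0.154], [0.598, -0.003, 0.202]]
flap 3663 [0.6782 0.056  0.1993] [-0.  0.  1.] angle rad -0.0 z pct [0.197  0.1991 0.2013]
to grasp pose: rotvec [  2.36  34.95 -12.64] shift [  85.4 -247.9  -50.7]
```

```bash
python3 -m inch '[{"tx":-5,"ty":-20,"tz":15,"ax":0,"ay":0,"az":0,"claw":0},{"tx":-5,"ty":-45,"tz":35,"ax":0,"ay":0,"az":0,"claw":0},{"tx":0,"ty":-75,"tz":55,"ax":0,"ay":0,"az":0,"claw":0},{"tx":10,"ty":-105,"tz":70,"ax":0.4,"ay":6,"az":-2.2,"claw":0},{"tx":25,"ty":-135,"tz":80,"ax":0.8,"ay":12,"az":-4.3,"claw":0},{"tx":40,"ty":-165,"tz":80,"ax":1.2,"ay":18,"az":-6.5,"claw":0},{"tx":55,"ty":-195,"tz":75,"ax":1.6,"ay":24,"az":-8.7,"claw":0},{"tx":70,"ty":-222,"tz":65,"ax":2,"ay":30,"az":-10.8,"claw":0},{"tx":85.4,"ty":-248,"tz":50,"ax":2.36,"ay":34.95,"az":-12.64,"claw":0},{"tx":85.4,"ty":-248,"tz":40,"ax":2.36,"ay":34.95,"az":-12.64,"claw":0},{"tx":85.4,"ty":-248,"tz":30,"ax":2.36,"ay":34.95,"az":-12.64,"claw":0},{"tx":85.4,"ty":-248,"tz":20,"ax":2.36,"ay":34.95,"az":-12.64,"claw":0},{"tx":85.4,"ty":-248,"tz":10,"ax":2.36,"ay":34.95,"az":-12.64,"claw":0},{"tx":85.4,"ty":-248,"tz":0,"ax":2.36,"ay":34.95,"az":-12.64,"claw":0},{"tx":85.4,"ty":-248,"tz":0,"ax":2.36,"ay":34.95,"az":-12.64,"claw":0},{"tx":85.4,"ty":-248,"tz":0,"ax":2.36,"ay":34.95,"az":-12.64,"claw":0}]'
python3 - <<'E'
from h import *
g=np.load('grasp.npz'); st=r.state(); R0=R.from_quat(g['q0'])
print('to grasp pose: rotvec',(R0*R.from_quat(st['ee_rot']).inv()).as_rotvec(degrees=True).round(2),'shift',((g['p0']-st['eef_pos'])*1000).round(1))
for n in('side','scene'):
    p,d=cams.grab_frame(n); P=cloud(n,d); h=cv2.cvtColor(p,cv2.COLOR_RGB2HSV); ok=(P[...,0]>.38)&(P[...,0]<.65)&(P[...,1]>-.4)&(P[...,1]<-.22)&(P[...,2]>.045)
    for k,lo,hi in(('red',(0,180,60),(5,255,255)),('yel',(17,130,60),(32,255,255))):
        q=P[(cv2.inRange(h,lo,hi)>0)&ok]; 
        if len(q)>10: print(n,k,len(q),np.median(q,0).round(4),np.percentile(q,[3,97],0).round(3).tolist(), 'slope z/x',np.polyfit(q[:,0],q[:,2],1)[0].round(3))
cv2.imwrite('pics/side_j.png',cv2.resize(cv2.imread('pics/side1.png'),(10,10)))
p,_=cams.grab_frame('side'); cv2.imwrite('pics/j.png',cv2.resize(p[180:290,290:430],(700,550),interpolation=cv2.INTER_CUBIC)[...,::-1])
E
```

```text
time: 13.52
eef_pos: [0.4613, -0.2987, 0.2645]
ee_rot: [0.996, -0.091, 0.0, -0.0]
wrist_force: [-0.5, 0.1, 0.1]
gripper_width: 0.0198
to grasp pose: rotvec [-0.02  0.03 -0.09] shift [  0.3  -0.8 -51. ]
side red 87 [ 0.4305 -0.2865  0.0908] [[0.412, -0.299, 0.075], [0.451, -0.278, 0.098]] slope z/x 0.0
side yel 61 [ 0.5729 -0.3115  0.0878] [[0.43, -0.324, 0.081], [0.604, -0.259, 0.184]] slope z/x -0.576
scene red 139 [ 0.4811 -0.3014  0.0918] [[0.434, -0.313, 0.085], [0.509, -0.293, 0.095]] slope z/x 0.025
scene yel 153 [ 0.572  -0.315   0.0868] [[0.441, -0.333, 0.082], [0.608, -0.278, 0.193]] slope z/x -0.64
```

View pics/j.png

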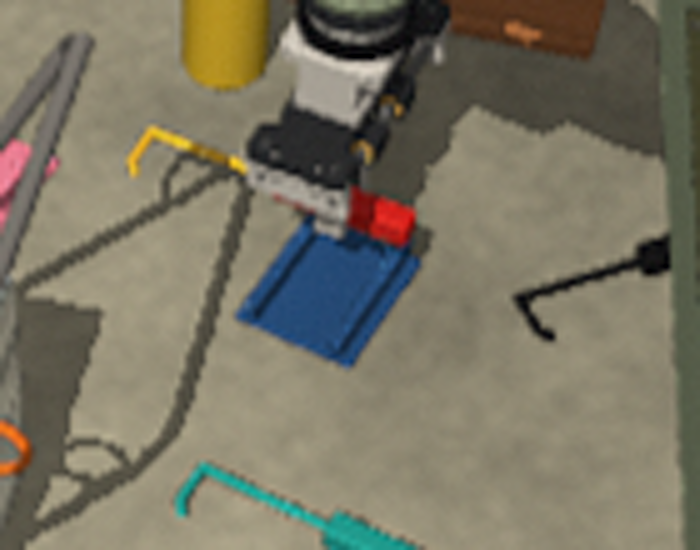

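The pole is level and lined up above its rest (handle at (385,215) in the crop). I lower it and open gently.

```bash
python3 -m inch '[{"tx":0,"ty":-1,"tz":-15,"ax":0,"ay":0,"az":0,"claw":0},{"tx":0,"ty":-1,"tz":-28,"ax":0,"ay":0,"az":0,"claw":0},{"tx":0,"ty":-1,"tz":-38,"ax":0,"ay":0,"az":0,"claw":0},{"tx":0,"ty":-1,"tz":-44,"ax":0,"ay":0,"az":0,"claw":0},{"tx":0,"ty":-1,"tz":-47,"ax":0,"ay":0,"az":0,"claw":0},{"tx":0,"ty":-1,"tz":-49,"ax":0,"ay":0,"az":0,"claw":0},{"tx":0,"ty":-1,"tz":-50,"ax":0,"ay":0,"az":0,"claw":0},{"tx":0,"ty":-1,"tz":-51,"ax":0,"ay":0,"az":0,"claw":0},{"tx":0,"ty":-1,"tz":-51,"ax":0,"ay":0,"az":0,"claw":0}]'
```

```text
time: 14.42
eef_pos: [0.4621, -0.3007, 0.214]
ee_rot: [0.996, -0.091, 0.001, 0.0]
wrist_force: [0.3, 1.1, -1.3]
gripper_width: 0.0199
```

```bash
python3 -m inch '[{"tx":0,"ty":0,"tz":-1,"ax":0,"ay":0,"az":0,"claw":0},{"tx":0,"ty":0,"tz":-1,"ax":0,"ay":0,"az":0,"claw":0},{"tx":0,"ty":0,"tz":-1,"ax":0,"ay":0,"az":0,"claw":0.25},{"tx":0,"ty":0,"tz":-1,"ax":0,"ay":0,"az":0,"claw":0.4},{"tx":0,"ty":0,"tz":-1,"ax":0,"ay":0,"az":0,"claw":0.6},{"tx":0,"ty":0,"tz":-1,"ax":0,"ay":0,"az":0,"claw":0.8},{"tx":0,"ty":0,"tz":-1,"ax":0,"ay":0,"az":0,"claw":0.8},{"tx":0,"ty":0,"tz":-1,"ax":0,"ay":0,"az":0,"claw":0.8},{"tx":0,"ty":0,"tz":-1,"ax":0,"ay":0,"az":0,"claw":0.8},{"tx":0,"ty":0,"tz":-1,"ax":0,"ay":0,"az":0,"claw":0.8},{"tx":0,"ty":0,"tz":-1,"ax":0,"ay":0,"az":0,"claw":0.8}]'
```

```text
time: 15.33
eef_pos: [0.4618, -0.3005, 0.2126]
ee_rot: [0.996, -0.091, 0.0, 0.0]
wrist_force: [0.2, 0.9, 0.5]
gripper_width: 0.0732
```

Open to 73 mm. I back straight up, then clear away to the side and check.

```bash
python3 -m inch '[{"tx":0,"ty":0,"tz":8,"ax":0,"ay":0,"az":0,"claw":0.8},{"tx":0,"ty":0,"tz":20,"ax":0,"ay":0,"az":0,"claw":0.8},{"tx":0,"ty":0,"tz":45,"ax":0,"ay":0,"az":0,"claw":0.8},{"tx":0,"ty":0,"tz":80,"ax":0,"ay":0,"az":0,"claw":0.8},{"tx":0,"ty":0,"tz":115,"ax":0,"ay":0,"az":0,"claw":0.8},{"tx":0,"ty":0,"tz":150,"ax":0,"ay":0,"az":0,"claw":0.8},{"tx":-30,"ty":0,"tz":170,"ax":0,"ay":0,"az":0,"claw":0.8},{"tx":-60,"ty":-20,"tz":180,"ax":0,"ay":0,"az":0,"claw":0.8},{"tx":-90,"ty":-40,"tz":180,"ax":0,"ay":0,"az":0,"claw":0.8},{"tx":-100,"ty":-50,"tz":180,"ax":0,"ay":0,"az":0,"claw":0.8},{"tx":-100,"ty":-50,"tz":180,"ax":0,"ay":0,"az":0,"claw":0.8},{"tx":-100,"ty":-50,"tz":180,"ax":0,"ay":0,"az":0,"claw":0.8}]'
python3 - <<'E'
from h import *
B={'scene':np.load('scene.npz'),'side':np.load('side.npz')}; ims=[]
for n in('scene','side'):
    p,d=cams.grab_frame(n); P=cloud(n,d); h=cv2.cvtColor(p,cv2.COLOR_RGB2HSV)
    ok=(P[...,0]>.38)&(P[...,0]<.65)&(P[...,1]>-.4)&(P[...,1]<-.22)
    q=P[(cv2.inRange(h,(0,180,60),(5,255,255))>0)&ok&(P[...,2]>.035)]; print(n,'red',len(q),np.median(q,0).round(4),cv2.minAreaRect((q[:,:2]*1000).astype(np.float32)))
    q=P[(cv2.inRange(h,(17,130,60),(32,255,255))>0)&ok&(P[...,2]>.01)]; print(n,'yel',np.median(q,0).round(4),'slope',np.polyfit(q[:,0],q[:,2],1)[0].round(3))
    if n=='scene':
        m=np.zeros((480,640),bool); m[270:330,330:420]=1; q=P[m&(P[...,2]>.19)&(P[...,2]<.235)&(P[...,0]<.74)]; nn=np.linalg.svd(q-q.mean(0),full_matrices=False)[2][2]; nn*=np.sign(nn[2]); print('flap',np.arctan2(nn[0],nn[2]).round(3),q[:,2].mean())
    df=cv2.absdiff(p,B[n]['p']).max(-1)>40; k,l,s,c=cv2.connectedComponentsWithStats(df.astype(np.uint8)); print(n,'changed',[(c[i].round().astype(int).tolist(),int(s[i,4])) for i in range(1,k) if s[i,4]>40])
    ims.append(cv2.resize(p,(400,300))[...,::-1] if n=='scene' else cv2.resize(p[120:420,180:580],(400,300))[...,::-1])
cv2.imwrite('pics/fin.png',np.hstack(ims)); print(r.state()['time'])
E
```

```text
time: 16.33
eef_pos: [0.3615, -0.3508, 0.3939]
ee_rot: [0.996, -0.092, 0.001, 0.0]
wrist_force: [0.2, 0.2, 0.5]
gripper_width: 0.0755
scene red 199 [ 0.4643 -0.3001  0.0404] ((461.8611145019531, -300.17437744140625), (19.543169021606445, 100.9825210571289), 79.7930908203125)
scene yel [ 0.5823 -0.3155  0.0333] slope -0.918
flap 0.004 0.19928394034666505
scene changed [([248, 71], 15575), ([299, 40], 125), ([88, 49], 46), ([82, 61], 229), ([79, 87], 518), ([140, 106], 50), ([276, 120], 173), ([83, 112], 66), ([103, 130], 329), ([107, 153], 692), ([324, 164], 252), ([118, 202], 484), ([141, 178], 42), ([256, 182], 43), ([179, 207], 2176), ([85, 205], 60), ([79, 210], 120), ([287, 204], 97), ([285, 217], 423), ([224, 218], 280), ([232, 237], 248), ([166, 244], 75), ([374, 278], 2653), ([108, 278], 3461), ([294, 328], 145), ([3, 342], 47), ([4, 358], 104), ([249, 368], 454)]
side red 129 [ 0.4568 -0.2942  0.0412] ((458.733154296875, -296.63580322265625), (24.72703742980957, 95.41896057128906), 81.22954559326172)
side yel [ 0.5692 -0.3138  0.0353] slope 0.006
side changed [([452, 165], 14527), ([522, 161], 2922), ([501, 218], 139), ([482, 235], 106), ([251, 259], 2635), ([298, 229], 78), ([275, 278], 631), ([302, 272], 50), ([473, 281], 352), ([498, 293], 86), ([535, 306], 191), ([480, 312], 329), ([460, 319], 52)]
16.4333
```

View pics/fin.png

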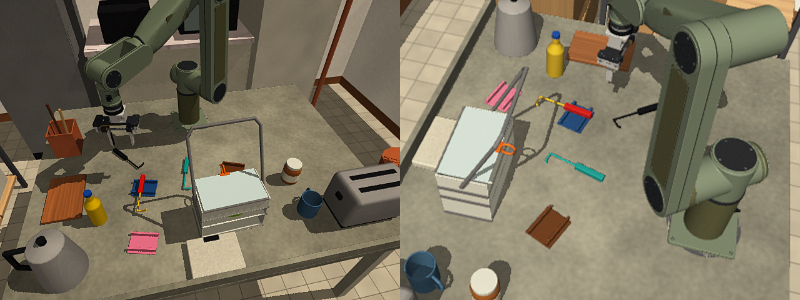

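The flap is shut, the pole lies flat across both ridges of the blue rest, and the hand is clear of everything. The remaining picture changes are the arm, the flap and their shadows. Handing in.

```bash
python3 -c "
from station import r,order
print(order.close_job(), r.state()['time'])"
```

```text
the job is handed in; nothing more can be done
the job is handed in; nothing more can be done
```

The job is done and handed in after 16.4 s on the robot's clock. I took the red pole from the blue rest and put its hook through the ring from the right. I swung the flap shut along its arc in about 4 s, until the wrist read a gentle 4 N against the stop. Then I slid the hook out sideways and laid the pole back.

**Last checks:**
- **Flap:** it measured shut, at 0.004 rad within measuring noise.
- **Pole:** it is level on both ridges and within about 3 mm and 1° of where it started. One slope fit of the yellow parts in the scene view gave an implausible value. I put that down to other yellow pixels in the mask, since the side view gave 0.006 and the handle top sits at the right height.
- **Other things:** comparing before-and-after pictures showed changes that fit only the arm, the flap and their shadows. The closed flap now hides the bowl and egg cup, so I could not check those two by eye. Nothing reached into the tier.

I viewed 10 pictures.

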